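Click the green filter into the beam, then open the shutter

ROBOT

A 6-joint arm with a two-finger parallel gripper is mounted at the origin on the work surface. World frame = base frame: x ahead of the robot, y to its left, z up, the work surface at z = 0. Lengths are in m, angles in rad, forces in N, time in s.
With the tool pointing down it reaches from about 0.225 to 0.875 m from the base axis. Payload 3.4 kg.
Tool frame: the origin (TCP) lies between the finger pads; the fingertips stand 25 mm ahead of it and the grasp point (between the pads) lies 6 mm ahead of it; z points along the fingers, y is the line along which they close (so a half turn about z gives the same grasp; the last joint's range is limited). The gripper opens to 85 mm and grips with 20 to 120 N. Pads are 22 mm wide; open, the fingers measure 114 mm over their backs; the gripper's body (76 mm by 85 mm) begins 54 mm behind the grasp point. The pads swing forward as they close: fully open they stand 13 mm farther back than shut.
Start: joints at [1.097, 0.276, 1.505, -0, 1.361, -0.121], TCP at [0.199, 0.54, 0.256] pointing down, gripper open.
Joint ranges: [-2.89, 2.89], [-0.75, 2.08], [0.22, 2.7], [-1.18, 4.32], [0.11, 2.71], [-2.7, 2.7]. Speed limits (rad/s): [2.57, 2.57, 3.14, 3.14, 3.14, 3.14].

INTERFACE

Orientations are given as a unit quaternion [w, x, y, z].
In Python, from rig import manip, cams, ticket gives the robot as it stands.
- The arm moves only by the tool step_arm, never from a script. Its argument "increments" is a list of rows, each an object with "dp": the shift along the world's x, y, z each as a share of 0.2 m, from -1 to 1, a list of three; "yaw": the turn about the world's z as a share of 0.15 rad, from -1 to 1; "grip": the opening, from 0 (shut) to 1 (fully open). In form: [{"dp": [tx, ty, tz], "yaw": yaw, "grip": grip}, ...]. A call has 1 to 5 rows; each row shifts and turns the commanded pose from where the row before left it; what a row does not reach is not made up. A row lasts 1/8 s, in which the tool goes at most 62.5 mm and 10.7 degrees, less where a joint would pass 70% of its speed; a pose out of reach is approached as far as the arm can. A call with a number of a shift or a turn outside -1 to 1 is refused whole. A call with a gripper value outside its range is refused whole. The fingers move at their own pace and stop on an object; "squeeze" is the grip in N (left out, the last holds). Time passes only in rows, so rows that do not move let the fingers close. It gives the time, the measured TCP pose, the force, the opening and the grip force at its end, in the units of the state.
- manip.get_state(): the state, without advancing time (a new reading comes with each control period).
- cams.get_image(name): name is "scene" or "top"; returns the picture (420x560x3 uint8, blue, green, red); there is no depth.
- cams.get_calibration(name): a dict with "fx", "fy", "cx", "cy" (pixels), "extrinsics" (4x4, takes a point from camera to world coordinates). Camera axes: x right, y up, looking along -z (the intrinsics and any distortion apply to the point x, -y, -z); pixel columns grow to the right and rows downward; lengths in m; the calibration is good to about 2 mm. A picture is of the moment at which its call begins. get_calibration takes no time and is no camera call.
- ticket.sign_off(): hands the job in; it is judged then, once.
The state is a dict: "clock": time; "qpos": joint angles; "qd": joint speeds; "effort": joint torques, N m; "position": TCP position; "ee_rot": TCP orientation; "contact_force": force on the tool from outside, world axes, zero at the start; "moment": the same for the moment, N m; "width": finger opening in m; "gripper_force": force on a finger pad.
Only numpy, scipy, OpenCV 4.12 (cv2) and the standard library are available. Lean on these libraries where they do the work, as an engineer would, in place of code of your own. Each camera call takes 0.05 s, during which the arm holds its last target. There are 200 camera calls.

TASK

The lamp's shutter is closed. Turn the filter wheel click by click, either way round, until the green filter has clicked home in the beam at the bottom of the wheel, and let go of the wheel; only then swing the red-knobbed shutter lever right over to its other stop to open the shutter. Let no light through any other filter, and leave the loose things on the bench where they are.

Things in the scene. Friction and masses are not known exactly. Their poses are not given: they have to be found in the camera images.
- beamline: Fixed black optical rail, 400 x 46 mm, carrying lamp, shutter, filter wheel and lens in that order along its x, the beam direction. Origin on the table straight below the wheel; y left seen along the beam, z up. Shutter housing: 62 mm square, 16 thick, centred 100 mm behind the wheel (-x), top at 156 mm. Lens centred 105 mm ahead (+x), top at 167 mm. Lamp: 115 to 257 mm behind, top at 157 mm.
- wheel_hub (a point): Centre of the filter wheel, 165 mm above the table, with the beamline's axes (they do not turn): x is the axle. The wheel is an upright black disc, 130 mm in diameter, 12 mm thick (x from -6 to +6 mm), with a ribbed rim. Its upper half is free on both faces beyond 22 mm from the axle; on the lamp side a 46 mm wide carrier plate runs down from the hub, and a detent arm 14 mm high reaches 76 mm to +y level with it.
- wheel: The turning wheel: origin at the hub, axes turning with it (x the axle; green lies on its -z). Six 25 mm glass filters, centres 40 mm from the axle, 60 degrees apart: green, yellow, orange, red, violet, blue in the sense of a positive turn about x; each has a dash of its colour on the rim. It starts 2 to 4 clicks from green counted one way (2 or 3 by the shorter way); now and then it hangs balanced midway between two.
- filter_green (a point): Centre of the green filter, 40 mm from the axle, mid-thickness; goes round with the wheel. Detents: the wheel turns endlessly both ways and a spring holds it every 60 degrees, one filter then straight down. Leaving a detent takes about 0.37 N m at once (6 N at the rim), fading to nothing at the crest 30 degrees on; past it the wheel pulls itself into the next click. Let go short of it, it springs back.
- beam_port (a point): Fixed point on the beam in the wheel's plane, straight below wheel_hub by 40 mm and 125 mm above the table: where the centre of the green filter belongs. Axes as the beamline's.
- shutter_tip (a point): Centre of the red ball knob, 18 mm in diameter, on the end of the shutter lever, a 7 mm rod. The pivot lies parallel to the beam, 86.5 mm behind the wheel (-x) and 150 mm above the table; the ball is 56 mm from it. Closed, the lever leans 30 degrees from upright to the beamline's +y; open, 30 degrees to -y. The ball is 198 mm above the table at both ends, 206 mm midway, and travels 56 mm sideways.
- shutter (a joint): Angle of the shutter lever in rad: 0 closed, 1.047 (60 degrees) fully open, a hard stop at each end. Friction only (about 1.1 N at the ball): it stays where it is left. It starts at or within 0.08 of closed.
- amber_bottle: Bystander: brown glass bottle with a black cap, 42 mm across, 85 mm high, loose. Origin at the centre of its underside.
- media_bottle: Bystander: clear glass bottle with a blue cap, 66 mm across, 130 mm high, loose. Origin at the centre of its underside.
- carton: Bystander: white and yellow carton, 120 x 85 x 50 mm, loose. Origin at the centre of its underside.
- notepad: Bystander: spiral notepad, 150 x 210 x 12 mm, loose. Origin at the centre of its underside.
- hex_driver: Bystander: orange-handled driver, 190 mm long, lying beside the rail, loose.
- culture_dish: Bystander: clear culture dish, 60 mm across, 14 mm high, loose, beside the rail. Origin at the centre of its underside.
- filter_case: Bystander: flat black case, 90 x 70 x 28 mm, loose. Origin at the centre of its underside.

How it is judged:
By the outcome, as a careful person would: the job done as asked, in the order asked, and still so for the second after the job is handed in, with the robot touching nothing.
It also fails if it takes over 64 s, if anything falls off the work surface, if the arm or the gripper's body presses on something with over 40 N, if the wrist force passes 120 N, or if a joint passes its speed limit or range.

## Working session

There is one attempt and no reset: what is moved stays moved. The work goes in short steps, Python scripts to look and compute and a tool call to move; the robot and the scene stay as the last step left them, time stands still between calls to the robot, and variables do not carry over. Pictures are saved under pics/ and viewed, at most 10 in all, crops included, and the job is handed in when it is done.

Besides the shell and the picture viewer there is one more tool, called in YAML: its name, and indented under it one key for each argument. step_arm: Moves the arm, as the interface text tells. Shift numbers are shares of 0.2 m and turn numbers shares of 0.15 rad, none past 1 either way. Its arguments: {"type":"object","properties":{"increments":{"type":"array"},"squeeze":{"type":"number"}},"required":["increments"]}

```bash
mkdir -p pics
python3 - <<'E'
from rig import manip,cams
import cv2,numpy as np
for n in("scene","top"):
    im=cams.get_image(n); cv2.imwrite(f"pics/{n}0.png",im)
    c=cams.get_calibration(n); print(n,{k:(np.round(v,4).tolist()) for k,v in c.items() if k!='x'})
s=manip.get_state(); print(s['clock'],s['position'],s['ee_rot'],s['width'])
E
```

```text
scene {'fx': 429.8997, 'fy': 429.8997, 'cx': 283.3663, 'cy': 209.0239, 'extrinsics': [[0.2314, -0.8031, 0.549, 1.1764], [0.9727, 0.1815, -0.1444, -0.1816], [0.0163, 0.5675, 0.8232, 1.0827], [0.0, 0.0, 0.0, 1.0]]}
top {'fx': 489.2402, 'fy': 489.2402, 'cx': 284.7428, 'cy': 205.8533, 'extrinsics': [[-0.0039, 0.9879, -0.1553, 0.3349], [-0.9999, -0.0023, 0.0109, 0.0059], [0.0104, 0.1553, 0.9878, 1.5464], [0.0, 0.0, 0.0, 1.0]]}
0.1 [0.19849415 0.53919658 0.25552086] [-2.43709017e-04  1.75504371e-01  9.84478309e-01 -7.84996713e-04] 0.08558071512252936
```

View pics/scene0.png

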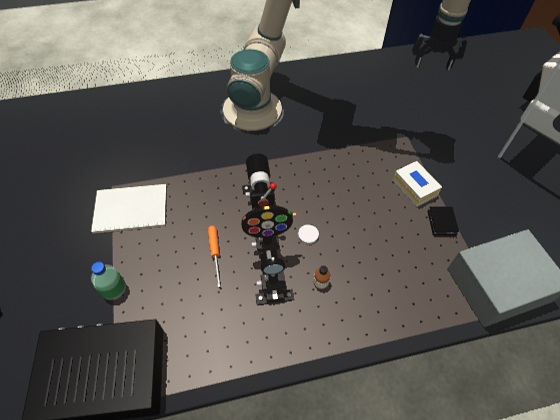

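View pics/top0.png

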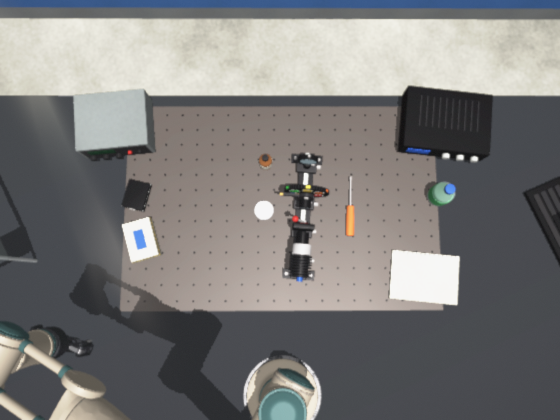

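The scene view shows the wheel at about (267,221), the red knob at (272,187) and the lamp towards the robot. In the top view the beamline runs up from the lamp at (300,260) to the lens at (307,160). I'll enlarge both.

```bash
python3 - <<'E'
import cv2,numpy as np
a=cv2.imread("pics/scene0.png")[150:310,200:350];b=cv2.imread("pics/top0.png")[140:290,230:370]
a=cv2.resize(a,(400,427),interpolation=cv2.INTER_CUBIC);b=cv2.resize(b,(400,427),interpolation=cv2.INTER_CUBIC)
cv2.imwrite("pics/crop0.png",np.hstack([a,b]))
E
cat > h.py <<'E'
import numpy as np,cv2
from rig import manip,cams
def ray(n,u,v):
    c=cams.get_calibration(n);E=np.array(c['extrinsics'])
    d=E[:3,:3]@np.array([(u-c['cx'])/c['fx'],-(v-c['cy'])/c['fy'],-1]);return E[:3,3],d
def onz(n,u,v,z):
    o,d=ray(n,u,v);return o+d*(z-o[2])/d[2]
def tri(u1,v1,u2,v2):
    o,d=ray('scene',u1,v1);p,e=ray('top',u2,v2)
    t=np.linalg.lstsq(np.c_[d,-e],p-o,rcond=None)[0];A=o+d*t[0];B=p+e*t[1];return (A+B)/2,np.linalg.norm(A-B)
def proj(n,P):
    c=cams.get_calibration(n);E=np.array(c['extrinsics']);q=E[:3,:3].T@(np.array(P)-E[:3,3])
    return np.array([c['cx']+c['fx']*q[0]/-q[2],c['cy']-c['fy']*q[1]/-q[2]])
def blob(im,lo,hi,roi):
    u0,v0,u1,v1=roi;h=cv2.cvtColor(im[v0:v1,u0:u1],cv2.COLOR_BGR2HSV)
    m=cv2.inRange(h,np.array(lo),np.array(hi));n,l,s,c=cv2.connectedComponentsWithStats(m)
    return [(np.round(c[i]+[u0,v0],1).tolist(),int(s[i,4])) for i in range(1,n) if s[i,4]>4]
E
python3 - <<'E'
from h import *
for n,roi in(("scene",(230,150,320,310)),("top",(270,140,340,290))):
    im=cv2.imread(f"pics/{n}0.png")
    for k,lo,hi in(("red",(0,140,90),(6,255,255)),("red2",(174,140,90),(180,255,255)),("or",(7,140,70),(18,255,255)),("yel",(20,120,80),(34,255,255)),("grn",(45,100,50),(85,255,255)),("blu",(100,120,60),(128,255,255)),("vio",(129,80,50),(165,255,255))):
        print(n,k,blob(im,lo,hi,roi))
E
```

```text
scene red [([272.7, 185.6], 34), ([253.8, 229.9], 37)]
scene red2 []
scene or [([244.0, 217.5], 12), ([253.2, 221.5], 44), ([317.4, 275.1], 50)]
scene yel [([266.2, 207.4], 21), ([266.5, 215.2], 51)]
scene grn [([288.9, 212.1], 10), ([280.7, 218.1], 45)]
scene blu [([280.6, 226.8], 40)]
scene vio [([267.4, 232.7], 39)]
top red [([294.7, 218.6], 32)]
top red2 []
top or [([270.0, 160.0], 5), ([326.5, 190.5], 8), ([319.4, 192.6], 8)]
top yel [([307.1, 188.2], 37)]
top grn [([287.1, 187.3], 12), ([294.5, 190.6], 11)]
top blu [([299.3, 278.4], 22)]
top vio []
```

View pics/crop0.png

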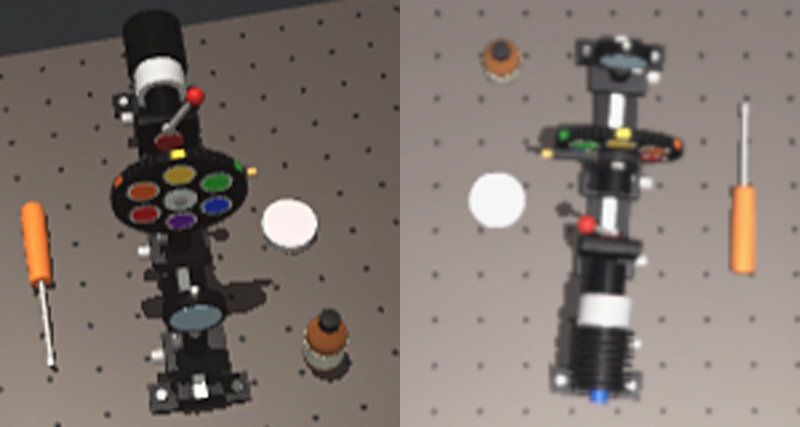

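The wheel shows yellow at the top and violet at the bottom, with green at the upper +y position. Green needs a −120° turn about x, so the top of the wheel moves towards +y by two clicks. Next I'll compute the poses.

Run:
```python
from h import *
F=dict(yel=(266.5,215.2,40),grn=(280.7,218.1,20),blu=(280.6,226.8,-20),vio=(267.4,232.7,-40),red=(253.8,229.9,-20),ora=(253.2,221.5,20))
P={k:onz('scene',u,v,.165+dz/1000) for k,(u,v,dz) in F.items()}
for k in P: print(k,P[k].round(4))
hub=np.mean(list(P.values()),0); print('hub(face)',hub)
d=P['grn']-P['ora']+P['blu']-P['red']; print('wheel plane yaw', np.arctan2(-d[0],d[1]))
k,e=tri(272.7,185.6,294.7,218.6); print('knob',k,e)
print('dashY tri',tri(266.2,207.4,307.1,188.2))
print('dashG',tri(288.9,212.1,287.1,187.3)); print('dashO',tri(244,217.5,326.5,190.5))
print('lamp end, lens end (top)',onz('top',299.3,278.4,.125),onz('top',307,157,.12))
```

```text
yel [ 0.5999 -0.0722  0.205 ]
grn [ 0.6031 -0.037   0.185 ]
blu [ 0.6036 -0.0369  0.145 ]
vio [ 0.6014 -0.0715  0.125 ]
red [ 0.5975 -0.106   0.145 ]
ora [ 0.5978 -0.1059  0.185 ]
hub(face) [ 0.60055465 -0.07157766  0.165     ]
wheel plane yaw -0.08180885907443602
knob [ 0.51058127 -0.03658298  0.20076715] 0.00035955524310386875
dashY tri (array([ 0.59140832, -0.07055891,  0.22614375]), np.float64(0.0005266800891407125))
dashG (array([ 0.59937823, -0.01556472,  0.19942735]), np.float64(0.0004047858712218125))
dashO (array([ 0.59010819, -0.12655231,  0.19852316]), np.float64(0.0005579840617714585))
lamp end, lens end (top) [ 0.34715214 -0.05078895  0.125     ] [ 0.70737678 -0.07718004  0.12      ]
```

step_arm:
  increments:
    - {"dp": [0.13,-0.21,0.1],"yaw": -0.58,"grip": 0.6}
    - {"dp": [0.13,-0.21,0.1],"yaw": -0.58,"grip": 0.6}
    - {"dp": [0.13,-0.21,0.1],"yaw": -0.58,"grip": 0.6}
    - {"dp": [0.13,-0.21,0.1],"yaw": -0.58,"grip": 0.6}
    - {"dp": [0.13,-0.21,0.1],"yaw": -0.58,"grip": 0.6}

```text
clock: 0.72
position: [0.3291, 0.3281, 0.3566]
ee_rot: [-0.0, 0.385, 0.923, -0.0]
contact_force: [0.2, 0.4, 0.5]
width: 0.0508
gripper_force: 0.0
```

step_arm:
  increments:
    - {"dp": [0.13,-0.21,0],"yaw": -0.58,"grip": 0.6}
    - {"dp": [0.13,-0.21,0],"yaw": -0.58,"grip": 0.6}
    - {"dp": [0.13,-0.21,0],"yaw": -0.58,"grip": 0.6}
    - {"dp": [0.13,-0.21,0],"yaw": -0.58,"grip": 0.6}
    - {"dp": [0.13,-0.21,0],"yaw": -0.58,"grip": 0.6}

```text
clock: 1.35
position: [0.4591, 0.1181, 0.356]
ee_rot: [-0.0, 0.575, 0.818, -0.0]
contact_force: [1.5, 0.1, -0.6]
width: 0.0514
gripper_force: 0.0
```

step_arm:
  increments:
    - {"dp": [0.13,-0.21,0],"yaw": -0.58,"grip": 0.6}
    - {"dp": [0.13,-0.21,0],"yaw": -0.58,"grip": 0.6}
    - {"dp": [0.13,-0.21,0],"yaw": -0.58,"grip": 0.6}
    - {"dp": [0.13,-0.21,0],"yaw": -0.58,"grip": 0.6}
    - {"dp": [0,0,0],"yaw": 0,"grip": 0.6}

```text
clock: 1.98
position: [0.564, -0.0514, 0.3547]
ee_rot: [-0.0, 0.709, 0.706, -0.001]
contact_force: [-0.4, 0.7, -0.9]
width: 0.0512
gripper_force: 0.0
```

step_arm:
  increments:
    - {"dp": [0.075,-0.115,-0.1],"yaw": -0.26,"grip": 0.6}
    - {"dp": [0.07,-0.115,-0.1],"yaw": -0.26,"grip": 0.6}
    - {"dp": [0,0,0],"yaw": 0,"grip": 0.6}
    - {"dp": [0,0,0],"yaw": 0,"grip": 0.6}

```text
clock: 2.48
position: [0.5915, -0.0942, 0.3157]
ee_rot: [-0.001, 0.734, 0.679, -0.0]
contact_force: [-0.6, 0.3, -0.0]
width: 0.0514
gripper_force: 0.0
```

Run:
```python
from h import *
s=manip.get_state();print(s['position'],s['ee_rot'])
a=cams.get_image('scene');b=cams.get_image('top')
for n,im in(('scene',a),('top',b)): print(n,proj(n,s['position']))
a=cv2.resize(a[120:280,190:340],(400,427),interpolation=cv2.INTER_CUBIC);b=cv2.resize(b[140:290,230:370],(400,427),interpolation=cv2.INTER_CUBIC)
cv2.imwrite("pics/crop1.png",np.hstack([a,b]))
```

```text
[ 0.59154389 -0.0942404   0.3156621 ] [-7.55631900e-04  7.34180292e-01  6.78954114e-01 -1.95519513e-04]
scene [255.34849742 186.60616342]
top [318.35042402 181.49611193]
```

View pics/crop1.png

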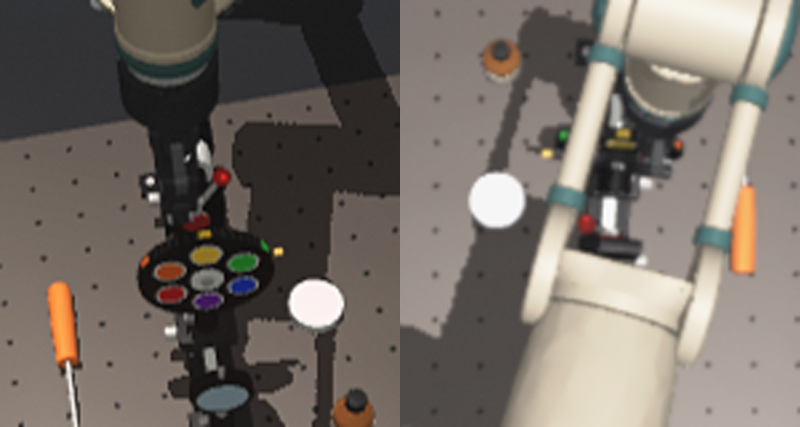

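step_arm:
  increments:
    - {"dp": [0.01,-0.02,-0.12],"yaw": 0,"grip": 0.6}
    - {"dp": [0,0,-0.13],"yaw": 0,"grip": 0.6}
    - {"dp": [0,0,-0.13],"yaw": 0,"grip": 0.6}
    - {"dp": [0,0,-0.11],"yaw": 0,"grip": 0.6}
    - {"dp": [0,0,0],"yaw": 0,"grip": 0.6}

```text
clock: 3.2
position: [0.5927, -0.0975, 0.2175]
ee_rot: [-0.001, 0.734, 0.679, -0.001]
contact_force: [-0.0, -0.0, 0.2]
width: 0.0516
gripper_force: 0.0
```

step_arm:
  increments:
    - {"dp": [0,0,0],"yaw": 0,"grip": 0.3}
    - {"dp": [0,0,0],"yaw": 0,"grip": 0.2}
    - {"dp": [0,0,0],"yaw": 0,"grip": 0.15}
    - {"dp": [0,0,0],"yaw": 0,"grip": 0.1}
    - {"dp": [0,0,0],"yaw": 0,"grip": 0.0}
  squeeze: 40

```text
clock: 3.82
position: [0.5927, -0.0985, 0.2193]
ee_rot: [-0.0, 0.734, 0.679, -0.001]
contact_force: [-5.0, 1.1, 5.7]
width: 0.0114
gripper_force: 41.9
```

step_arm:
  increments:
    - {"dp": [0.002,0.0255,0.013],"yaw": 0,"grip": 0}
    - {"dp": [0.002,0.026,0.01],"yaw": 0,"grip": 0}
    - {"dp": [0.002,0.027,0.007],"yaw": 0,"grip": 0}
    - {"dp": [0.002,0.028,0.0045],"yaw": 0,"grip": 0}
    - {"dp": [0.002,0.028,0.0015],"yaw": 0,"grip": 0}
  squeeze: 60

```text
clock: 4.45
position: [0.5941, -0.0822, 0.2246]
ee_rot: [0.006, 0.735, 0.678, -0.009]
contact_force: [-6.0, -16.6, 1.5]
width: 0.0111
gripper_force: 63.7
```

Run:
```python
from h import *
s=manip.get_state();print(s['position'],s['contact_force'],s['moment'])
im=cams.get_image('scene')
for k,lo,hi in(("yel",(20,120,80),(34,255,255)),("grn",(45,100,50),(85,255,255)),("blu",(100,120,60),(128,255,255)),("vio",(129,80,50),(165,255,255))): print(k,blob(im,lo,hi,(230,150,310,250)))
```

```text
[ 0.59405021 -0.08221416  0.22464224] [ -6.01250778 -16.55528187   1.47468472] [-3.39407374  0.87403188 -0.09559798]
yel [([272.3, 207.0], 13), ([271.8, 215.7], 34)]
grn [([291.4, 215.0], 5), ([282.2, 220.0], 42)]
blu [([278.4, 228.7], 37)]
vio [([263.9, 232.7], 43)]
```

step_arm:
  increments:
    - {"dp": [0,0,0],"yaw": 0,"grip": 0}
    - {"dp": [0.002,0.028,-0.001],"yaw": 0,"grip": 0}
    - {"dp": [0.002,0.028,-0.004],"yaw": 0,"grip": 0}
    - {"dp": [0.002,0.027,-0.007],"yaw": 0,"grip": 0}
    - {"dp": [0,0,0],"yaw": 0,"grip": 0}

```text
clock: 5.12
position: [0.5958, -0.0596, 0.2243]
ee_rot: [0.003, 0.734, 0.679, -0.004]
contact_force: [-6.2, -8.9, 5.9]
width: 0.011
gripper_force: 65.1
```

```bash
cat > look.py <<'E'
from h import *
s=manip.get_state();print(s['clock'],s['position'].round(4),s['contact_force'].round(1),s['moment'].round(2),s['ee_rot'].round(3))
im=cams.get_image('scene')
for k,lo,hi in(("yel",(20,120,80),(34,255,255)),("grn",(45,100,50),(85,255,255)),("blu",(100,120,60),(128,255,255)),("vio",(129,80,50),(165,255,255))): print(k,blob(im,lo,hi,(230,150,310,250)))
E
python3 look.py
```

```text
5.125 [ 0.5958 -0.0596  0.2243] [-6.2 -8.9  5.9] [-2.11  0.95 -0.2 ] [ 0.003  0.734  0.679 -0.004]
yel [([280.5, 208.0], 10), ([293.8, 213.6], 5), ([277.2, 217.0], 21)]
grn [([282.8, 222.9], 40)]
blu [([274.4, 230.7], 38)]
vio [([259.2, 232.2], 44)]
```

step_arm:
  increments:
    - {"dp": [0.002,0.026,-0.01],"yaw": 0,"grip": 0}
    - {"dp": [0.002,0.025,-0.013],"yaw": 0,"grip": 0}
    - {"dp": [0,0,0],"yaw": 0,"grip": 0}
    - {"dp": [0,0,0],"yaw": 0,"grip": 0}

```text
clock: 5.68
position: [0.5969, -0.0471, 0.22]
ee_rot: [0.002, 0.734, 0.679, -0.002]
contact_force: [-6.7, -3.7, 7.6]
width: 0.0111
gripper_force: 67.6
```

```bash
python3 look.py
```

```text
5.675 [ 0.5969 -0.0471  0.22  ] [-6.7 -3.7  7.6] [-1.34  0.91 -0.2 ] [ 0.002  0.734  0.679 -0.002]
yel [([281.4, 217.3], 10)]
grn [([282.2, 224.5], 46)]
blu [([271.3, 231.8], 38)]
vio [([256.5, 231.5], 43)]
```

step_arm:
  increments:
    - {"dp": [0,0,0],"yaw": 0,"grip": 0.6}
    - {"dp": [0,0,0],"yaw": 0,"grip": 0.6}
    - {"dp": [0,0,0],"yaw": 0,"grip": 0.6}
    - {"dp": [0,0,0],"yaw": 0,"grip": 0.6}

```text
clock: 6.22
position: [0.5979, -0.0445, 0.2184]
ee_rot: [0.0, 0.734, 0.679, 0.0]
contact_force: [-0.5, -0.3, -0.4]
width: 0.0511
gripper_force: 0.0
```

```bash
python3 look.py
```

```text
6.225 [ 0.5979 -0.0445  0.2184] [-0.5 -0.3 -0.4] [ 0.   -0.01  0.03] [0.    0.734 0.679 0.   ]
yel [([289.0, 212.0], 5), ([293.8, 213.6], 5)]
grn [([280.6, 226.9], 39)]
blu [([267.5, 232.7], 36)]
vio [([254.0, 229.9], 42)]
```

step_arm:
  increments:
    - {"dp": [-0.01,-0.09,0],"yaw": 0,"grip": 0.6}
    - {"dp": [-0.011,-0.09,0],"yaw": 0,"grip": 0.6}
    - {"dp": [-0.011,-0.09,0],"yaw": 0,"grip": 0.6}
    - {"dp": [0,0,0],"yaw": 0,"grip": 0.3}
    - {"dp": [0,0,0],"yaw": 0,"grip": 0.2}
  squeeze: 60

```text
clock: 6.9
position: [0.5912, -0.0989, 0.2185]
ee_rot: [-0.0, 0.734, 0.679, 0.0]
contact_force: [-0.4, 0.0, 0.7]
width: 0.0174
gripper_force: 0.0
```

step_arm:
  increments:
    - {"dp": [0,0,0],"yaw": 0,"grip": 0.15}
    - {"dp": [0,0,0],"yaw": 0,"grip": 0.1}
    - {"dp": [0,0,0],"yaw": 0,"grip": 0.0}
    - {"dp": [0,0,0],"yaw": 0,"grip": 0.0}

```text
clock: 7.4
position: [0.5924, -0.0986, 0.2189]
ee_rot: [0.001, 0.734, 0.679, 0.001]
contact_force: [4.5, -1.0, 0.1]
width: 0.0107
gripper_force: 59.1
```

step_arm:
  increments:
    - {"dp": [0.0025,0.0255,0.013],"yaw": 0,"grip": 0}
    - {"dp": [0.0025,0.026,0.01],"yaw": 0,"grip": 0}
    - {"dp": [0.0025,0.027,0.007],"yaw": 0,"grip": 0}
    - {"dp": [0.0025,0.028,0.0045],"yaw": 0,"grip": 0}
    - {"dp": [0.0025,0.028,0.0015],"yaw": 0,"grip": 0}

```text
clock: 8.02
position: [0.5939, -0.0815, 0.2247]
ee_rot: [0.006, 0.734, 0.679, -0.007]
contact_force: [2.4, -19.8, -4.0]
width: 0.0109
gripper_force: 63.2
```

step_arm:
  increments:
    - {"dp": [0.002,0.028,-0.001],"yaw": 0,"grip": 0}
    - {"dp": [0.002,0.028,-0.004],"yaw": 0,"grip": 0}
    - {"dp": [0.002,0.027,-0.007],"yaw": 0,"grip": 0}
    - {"dp": [0.002,0.026,-0.01],"yaw": 0,"grip": 0}
    - {"dp": [0.002,0.025,-0.013],"yaw": 0,"grip": 0}

```text
clock: 8.65
position: [0.5965, -0.0494, 0.2213]
ee_rot: [0.005, 0.734, 0.679, -0.002]
contact_force: [0.9, -7.4, 10.4]
width: 0.011
gripper_force: 66.8
```

step_arm:
  increments:
    - {"dp": [0,0,0],"yaw": 0,"grip": 0}
    - {"dp": [0,0,0],"yaw": 0,"grip": 0}
    - {"dp": [0,0,0],"yaw": 0,"grip": 0}

```text
clock: 9.02
position: [0.5967, -0.0465, 0.22]
ee_rot: [0.002, 0.734, 0.679, -0.0]
contact_force: [4.4, -3.6, 4.3]
width: 0.011
gripper_force: 66.5
```

```bash
python3 look.py
```

```text
9.025 [ 0.5967 -0.0465  0.22  ] [ 4.4 -3.6  4.3] [-1.39 -0.44 -0.23] [ 0.002  0.734  0.679 -0.   ]
yel [([293.8, 213.6], 5), ([282.1, 224.5], 44)]
grn [([271.2, 231.7], 39)]
blu [([256.4, 231.5], 42)]
vio [([242.0, 221.0], 5), ([251.7, 223.9], 44)]
```

step_arm:
  increments:
    - {"dp": [0,0,0],"yaw": 0,"grip": 0.6}
    - {"dp": [0,0,0],"yaw": 0,"grip": 0.6}
    - {"dp": [0,0,0],"yaw": 0,"grip": 0.6}
    - {"dp": [0,0,0.1],"yaw": 0,"grip": 0.6}
    - {"dp": [0,0,0.15],"yaw": 0,"grip": 0.6}

```text
clock: 9.7
position: [0.5947, -0.0445, 0.2678]
ee_rot: [-0.002, 0.734, 0.679, -0.001]
contact_force: [0.4, -0.3, 0.7]
width: 0.0513
gripper_force: 0.0
```

step_arm:
  increments:
    - {"dp": [0,0,0.15],"yaw": 0,"grip": 0.6}
    - {"dp": [0,0,0.1],"yaw": 0,"grip": 0.6}
    - {"dp": [-0.2,0.1,0],"yaw": 0,"grip": 0.2}
    - {"dp": [-0.2,0.12,0],"yaw": 0,"grip": 0}
    - {"dp": [0,0,0],"yaw": 0,"grip": 0}
  squeeze: 20

```text
clock: 10.32
position: [0.5126, 0.0008, 0.319]
ee_rot: [-0.001, 0.733, 0.68, -0.0]
contact_force: [-0.2, 0.3, -0.5]
width: 0.0003
gripper_force: 0.0
```

```bash
python3 look.py;  python3 - <<'E'
from h import *
a=cams.get_image('scene');b=cams.get_image('top')
print(blob(a,(0,140,90),(6,255,255),(230,150,320,310)))
a=cv2.resize(a[120:280,190:340],(400,427),interpolation=cv2.INTER_CUBIC);b=cv2.resize(b[140:290,230:370],(400,427),interpolation=cv2.INTER_CUBIC)
cv2.imwrite("pics/crop2.png",np.hstack([a,b]))
E
```

```text
10.325 [0.5126 0.0008 0.319 ] [-0.2  0.3 -0.5] [ 0.03 -0.    0.05] [-0.001  0.733  0.68  -0.   ]
yel [([280.6, 226.7], 42)]
grn [([267.4, 232.5], 39)]
blu [([253.8, 229.9], 37)]
vio [([244.0, 217.5], 12), ([253.2, 221.5], 46)]
[([272.8, 185.6], 35), ([266.4, 207.3], 18), ([266.9, 215.3], 44)]
```

View pics/crop2.png

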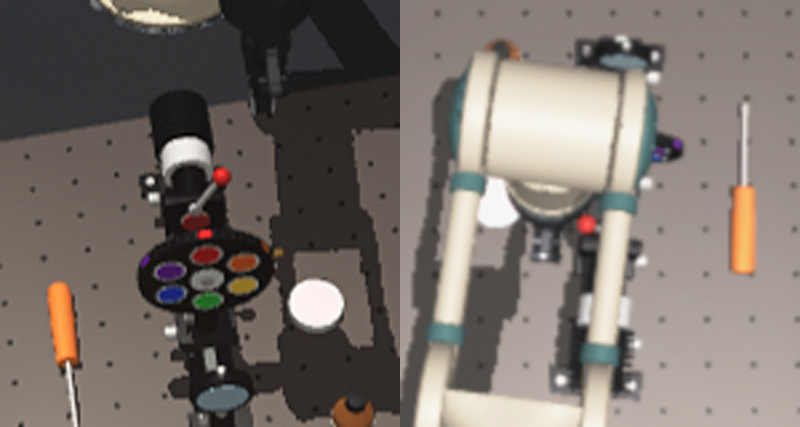

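Green now sits exactly where the bottom filter was, at (267.4,232.5), and the wheel is free. The knob hasn't moved, still at (272.8,185.6). The closed fingers are on its +y side, so I'll lower them and sweep towards −y.

step_arm:
  increments:
    - {"dp": [0,0,-0.17],"yaw": 0,"grip": 0}
    - {"dp": [0,0,-0.18],"yaw": 0,"grip": 0}
    - {"dp": [0,0,-0.175],"yaw": 0,"grip": 0}
    - {"dp": [0,0,0],"yaw": 0,"grip": 0}
    - {"dp": [0,-0.05,0],"yaw": 0,"grip": 0}

```text
clock: 11.1
position: [0.5172, -0.0114, 0.2146]
ee_rot: [0.001, 0.734, 0.679, 0.001]
contact_force: [0.4, 0.3, 0.9]
width: 0.0002
gripper_force: 0.0
```

step_arm:
  increments:
    - {"dp": [-0.004,-0.05,0],"yaw": 0,"grip": 0}
    - {"dp": [-0.004,-0.05,0],"yaw": 0,"grip": 0}
    - {"dp": [-0.004,-0.05,0],"yaw": 0,"grip": 0}
    - {"dp": [-0.004,-0.05,0],"yaw": 0,"grip": 0}
    - {"dp": [-0.004,-0.05,0],"yaw": 0,"grip": 0}

```text
clock: 11.72
position: [0.5116, -0.0618, 0.2135]
ee_rot: [-0.0, 0.734, 0.679, -0.0]
contact_force: [0.8, 1.6, -1.7]
width: -0.0
gripper_force: 0.9
```

step_arm:
  increments:
    - {"dp": [-0.004,-0.05,0],"yaw": 0,"grip": 0}
    - {"dp": [-0.004,-0.045,0],"yaw": 0,"grip": 0}
    - {"dp": [0,0,0],"yaw": 0,"grip": 0}
    - {"dp": [0,0,0],"yaw": 0,"grip": 0}

```text
clock: 12.22
position: [0.5103, -0.073, 0.2132]
ee_rot: [-0.006, 0.735, 0.678, 0.006]
contact_force: [3.5, 20.6, 1.0]
width: 0.0
gripper_force: 10.2
```

```bash
python3 look.py;  python3 - <<'E'
from h import *
a=cams.get_image('scene')
print(blob(a,(0,140,90),(6,255,255),(230,150,320,310)))
print(proj('scene',[.506,-.0924,.198]))
E
```

```text
12.225 [ 0.5103 -0.073   0.2132] [ 3.5 20.6  1. ] [ 3.27 -0.5  -0.06] [-0.006  0.735  0.678  0.006]
yel [([280.6, 226.7], 42)]
grn [([267.3, 232.5], 40)]
blu [([253.8, 229.9], 37)]
vio [([244.0, 217.5], 12), ([253.2, 221.5], 46)]
[([251.2, 188.1], 31), ([271.7, 196.8], 6), ([266.7, 207.3], 9), ([266.9, 215.3], 44)]
[251.26783014 188.63989624]
```

Stop reached: y force is 20.6 N and the knob is at its predicted place. I'll back off and retreat.

step_arm:
  increments:
    - {"dp": [0,0.06,0],"yaw": 0,"grip": 0}
    - {"dp": [0.004,0.1,0],"yaw": 0,"grip": 0}
    - {"dp": [0,0.05,0.15],"yaw": 0,"grip": 0}
    - {"dp": [0,0,0.25],"yaw": 0,"grip": 0}
    - {"dp": [0,0,0.25],"yaw": 0,"grip": 0}

```text
clock: 12.95
position: [0.5106, -0.0389, 0.3449]
ee_rot: [0.0, 0.734, 0.679, -0.001]
contact_force: [0.5, -0.1, 0.4]
width: 0.0001
gripper_force: 0.0
```

step_arm:
  increments:
    - {"dp": [-0.1,0.2,0],"yaw": 0,"grip": 0}
    - {"dp": [-0.1,0.2,0],"yaw": 0,"grip": 0}
    - {"dp": [-0.1,0.2,0],"yaw": 0,"grip": 0}
    - {"dp": [0,0,0],"yaw": 0,"grip": 0}
    - {"dp": [0,0,0],"yaw": 0,"grip": 0}

```text
clock: 13.58
position: [0.4514, 0.0811, 0.3438]
ee_rot: [0.001, 0.734, 0.679, -0.0]
contact_force: [-0.1, -1.3, 0.8]
width: 0.0
gripper_force: 0.0
```

```bash
python3 look.py;  python3 - <<'E'
from h import *
a=cams.get_image('scene');b=cams.get_image('top')
print(blob(a,(0,140,90),(6,255,255),(230,150,320,310)))
a=cv2.resize(a[120:280,190:340],(400,427),interpolation=cv2.INTER_CUBIC);b=cv2.resize(b[140:290,230:370],(400,427),interpolation=cv2.INTER_CUBIC)
cv2.imwrite("pics/crop3.png",np.hstack([a,b]))
E
```

```text
13.575 [0.4514 0.0811 0.3438] [-0.1 -1.3  0.8] [0.01 0.02 0.05] [ 0.001  0.734  0.679 -0.   ]
yel [([293.8, 213.6], 5), ([280.6, 226.7], 42)]
grn [([267.4, 232.6], 38)]
blu [([253.9, 229.8], 38)]
vio [([244.0, 217.5], 12), ([253.2, 221.5], 46)]
[([251.5, 187.8], 34), ([270.0, 197.0], 10), ([266.4, 207.3], 18), ([266.9, 215.3], 44)]
```

View pics/crop3.png

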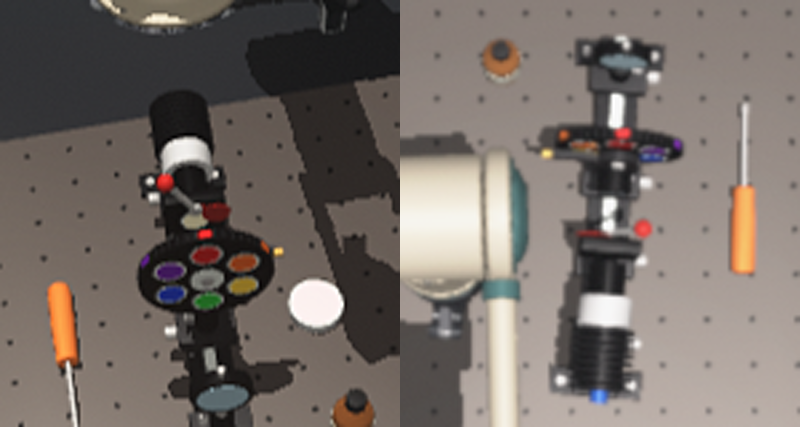

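The lever is now on the −y side at (251.5,187.8) and green is at the bottom. The bench items haven't moved. I'll check the lever's travel before handing in.

Run:
```python
from h import *
b=blob(cams.get_image('top'),(0,140,90),(6,255,255),(300,200,330,240));print(b)
u,v=b[0][0];k,e=tri(251.5,187.8,u,v);k0=np.array([.51058,-.03658,.20077])
print(k,e,np.linalg.norm(k-k0))
```

```text
[([314.7, 220.0], 24)]
[ 0.50642415 -0.09173931  0.20191604] 8.68335098113441e-05 0.055327514591852665
```

The knob travelled 55 mm of the 56 mm expected, within measuring error, and the stop was felt at 20 N.

```bash
python3 -c "
from rig import ticket;print(ticket.sign_off())"
```

```text
the job is handed in; nothing more can be done
None
```

The job is handed in: the green filter clicked home at the bottom of the wheel in two clicks, the wheel was let go, and only then was the shutter lever swung to its open stop; the loose things near the rail had not moved in the last pictures.

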